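# Clear the fixture and hover the focus arm over its spigot for shimming

## Task

Clear the two closed clear boxes off the fixture's bed, upper one first, stacking them squarely one after the other on the box that stands behind, without shifting that one. Then lift the white focus arm by its balance point and gently lower its hub bore over the fixture's spigot, tail in the fork, but stop short of the seat with a gap of about 15 mm under the hub, where I shall slide in the slotted shims. Finish while still holding it there, level, still and touching no part of the fixture, and leave everything else where it is.

Things in the scene. Friction and masses are not known exactly. Their poses are not given: they have to be found in the camera images.
- kit_box_upper_centre (a point): Centre of the upper of the two boxes piled on the fixture's bed: a clear closed hinged plastic box, 102 x 66 mm (69 over its catch) x 48 mm high, about 0.1 kg, its centre 84 mm above the bench. x runs along its 102 mm length, y across its 66 mm width, z up; grasp it across the width. It goes onto the box on the bench, long side along long side (a half turn makes no difference).
- kit_box_lower_centre (a point): Centre of the lower of the two piled boxes, a box like the upper one (same size and axes). It stands on the fixture's bed, its bottom 12 mm above the bench, and goes on top of the column last.
- kit_box_base_centre (a point): Centre of the box that stands on the bench behind the work, a box like the others (same size and axes), its top 48 mm above the bench: the foot of the column. It stays where it is.
- focus_arm_balance (a point): Balance point (centre of mass) of the focus arm (about 0.36 kg, lying on the bench), in the middle of its straight white bar, 23 mm above its underside, 55 mm from the bore axis. x points along the bar to the tail, z up. Grasp here, across the bar: 16 mm wide, its underside 12 mm and top 34 mm above the hub's underside; up to 36 mm from the bore axis it is 24 mm wide.
- focus_arm_bore (a point): Bore axis of the focus arm's hub, at the hub's underside. The hub is a round aluminium boss with a white band, 53 mm across, 44 mm high, with an upright through bore of 26 mm; the focus arm reaches 201 mm from this axis to the end of its tail. Same axes as the balance point.
- focus_arm_tail (a point): Middle of the underside of the steel foot (22 x 16 mm) under the focus arm's tail, level with the hub's underside, 190 mm from the bore axis. Small steel bushes make the bar 22 mm wide 145 mm from the bore axis. Same axes.
- fixture_spigot (a point): Centre of the fixture's round seat (44 mm across), 26 mm above the bench. The spigot stands 50 mm up from here: 20 mm thick, its top 10 mm tapering to 12 mm. The fixture is fixed: a steel bed 276 x 116 x 12 mm, reaching 48 mm beyond the spigot, 228 mm to the fork's end, 58 mm to either side. x points along the bed to the fork, z up.
- fixture_fork (a point): Centre of the floor of the fixture's fork, level with the seat and 190 mm from the spigot along x. Its two aluminium prongs with black side screws stand 38 mm above this floor (to 64 mm above the bench), with a clear gap of 30 mm across y between them. Same axes as the seat.
- caliper_1: Steel caliper with a dark display, 70 x 200 x 18 mm, lying at the left; bystander. Origin under its centre.
- loupe: Black eye loupe, 40 mm across, 38 mm high, standing at the back right; bystander. Origin under its centre.
- driver_purple: Screwdriver with a purple handle, 181 mm long, lying at the right; bystander. Origin under its centre.
- flux_jar: Amber jar with a black lid, 46 mm across, 50 mm high, behind the column; bystander. Origin under its centre.
- part_c: Gold-coloured metal block with two holes, 22 x 50 x 22 mm, at the right; bystander. Origin under its centre.
- gauge_block: Steel gauge block, 12 x 35 x 30 mm, at the right; bystander. Origin under its centre.

How it is judged:
By the outcome, as a careful person would: the job done as asked, in the order asked, and still so for the second after the job is handed in, while the arm keeps its last pose, push and grip.
It also fails if it takes over 66 s, if anything falls off the work surface, if the arm or the gripper's body presses on something with over 40 N, if the wrist force passes 120 N, or if a joint passes its speed limit or range.

## Robot

A 6-joint arm with a two-finger parallel gripper is mounted at the origin on a cart in front of the work surface, level with it; the furniture and walls round the work are solid. World frame = base frame: x ahead of the robot, y to its left, z up, the work surface at z = 0. Lengths are in mm, angles in rad, forces in N, time in s.
With the tool pointing down it reaches from about 400 to 825 mm from the base axis. Payload 7 kg.
Tool frame: the origin (TCP) lies at the very end of the fingers, on their centre line; the grasp point (between the pads) lies 19 mm behind it (r.grip_point_offset is the z of the grasp point in the tool frame, in mm); z points along the fingers, y is the line along which they close (so a half turn about z gives the same grasp; the last joint's range is limited). The gripper opens to 88 mm and grips with 3 to 60 N. Pads are 19 mm wide; open, the fingers measure 130 mm over their backs; the gripper's body (78 mm by 193 mm) begins 47 mm behind the grasp point.
Start: joints at [1.563, 0.359, 0.012, 0, -1.224, -0.288], TCP at [196.775, 645.658, 226.561] pointing down, gripper open.
Joint ranges: [-3.07, 3.07], [-1.43, 2.12], [-1.02, 1.25], [-3.03, 1.67], [-3.05, -0], [-3.03, 3.03]. Speed limits (rad/s): [2.39, 2.39, 3.01, 3.14, 3.14, 3.14].

## Interface

Orientations are given as a unit quaternion [x, y, z, w].
In Python, from bench import r gives the robot as it stands. Calls block until the motion is done:
- r.movep(position, orientation): joint-space move of the TCP to a pose.
- r.move_l(position, frame=None, velocity=150): straight line of the TCP; frame=None keeps the orientation; velocity is the mean speed in mm/s.
- r.set_joints(angles): joint-space move.
- r.command_gripper(opening): finger opening in mm; the grip force is fixed at half the most; returns when the fingers have stopped.
- r.hold(seconds).
- r.inverse_kinematics(position, orientation): joint angles nearest the present ones, or None.
- r.sense(): the state.
- r.capture(name): name is "side" or "top" or "wrist"; returns the picture (420x560x3 uint8, red, green, blue); there is no depth.
- r.camera_model(name): a dict with "camera_matrix" (3x3 intrinsics, pixels), "D" ([k1, k2, p1, p2, k3] as OpenCV has them; the pictures are not rectified), "eye" and "orientation" of the camera in the world. Camera axes: x right, y down, z forward; pixel columns grow to the right and rows downward; lengths in mm; the calibration is good to about 2 mm. A picture is of the moment at which its call begins: read the wrist's pose just before it. camera_model takes no time and is no camera call; for the wrist camera it gives the pose at the moment of the call.
A pose or a line that the arm cannot do raises r.Unreachable and nothing moves.
- r.sign_off(): hands the job in; it is judged then, once.
The state is a dict: "time": time; "qpos": joint angles; "dq": joint speeds; "joint_efforts": joint torques, N m; "tcp_pos": TCP position; "eef_rot": TCP orientation; "ft_force": force on the tool from outside, world axes, zero at the start; "ft_torque": the same for the moment, N m; "opening": finger opening in mm; "gripper_force": force on a finger pad.
Only numpy, scipy, OpenCV 4.12 (cv2) and the standard library are available. Lean on these libraries where they do the work, as an engineer would, in place of code of your own. Each camera call takes 0.05 s, during which the arm holds its last target. There are 200 camera calls.

## Working session

There is one attempt and no reset: what is moved stays moved. The work goes in short steps, each a Python script; the robot and the scene stay as the last script left them, time stands still between calls to the robot, and variables do not carry over. Pictures are saved under pics/ and viewed, at most 10 in all, crops included, and the job is handed in when it is done.

```bash
ls; mkdir -p pics
python3 - <<'E'
from bench import r
import cv2
for n in("top","side"):
    im=r.capture(n); cv2.imwrite(f"pics/{n}0.png",im[:,:,::-1]); m=r.camera_model(n); print(n,m)
m=r.camera_model("wrist");print(m);s=r.sense();print(s["time"],s["eef_rot"],s["opening"],r.grip_point_offset)
E
```

```text
pics
top {'camera_matrix': array([[380.50758255,   0.        , 274.60405925],
       [  0.        , 380.50758255, 206.82027944],
       [  0.        ,   0.        ,   1.        ]]), 'D': array([-0.09591046,  0.        ,  0.        ,  0.        ,  0.        ]), 'eye': array([ 437.75389969,   57.2857527 , 1186.86155347]), 'orientation': array([ 0.70592618, -0.70555941,  0.04774892, -0.03967606])}
side {'camera_matrix': array([[542.91118516,   0.        , 284.15811466],
       [  0.        , 542.91118516, 214.84876556],
       [  0.        ,   0.        ,   1.        ]]), 'D': array([-0.0389813,  0.       ,  0.       ,  0.       ,  0.       ]), 'eye': array([ 945.04664541, 1470.54290396, 1000.42934577]), 'orientation': array([ 0.11670191,  0.86664356, -0.48201514, -0.05450693])}
{'camera_matrix': array([[301.0141848 ,   0.        , 277.01421345],
       [  0.        , 301.0141848 , 217.05381365],
       [  0.        ,   0.        ,   1.        ]]), 'D': array([0.01506058, 0.        , 0.        , 0.        , 0.        ]), 'eye': array([278.54372547, 621.09754277, 385.51007318]), 'orientation': array([-0.58737974,  0.79381037,  0.12612402, -0.09456676])}
0.1 [ 9.89075812e-01 -1.47405910e-01 -4.43519553e-05  7.30119578e-04] 88.12178576903891 -18.8
```

View pics/top0.png

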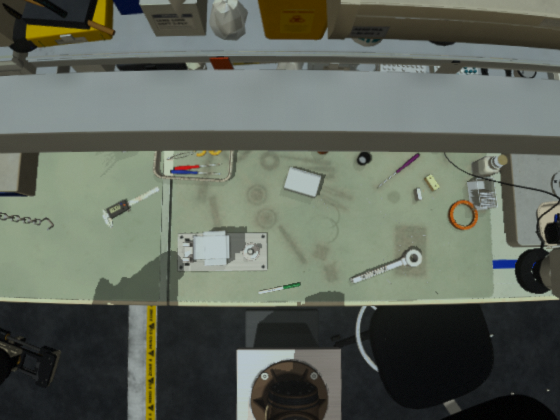

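View pics/side0.png

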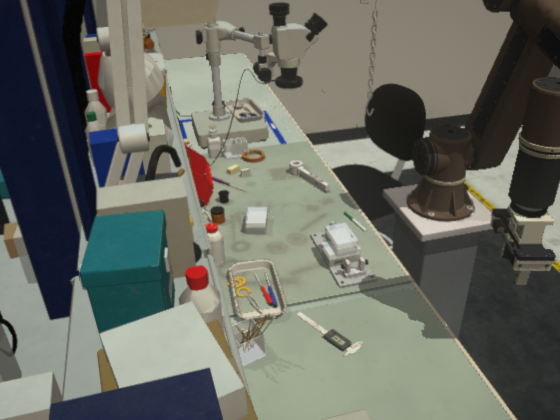

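The top view shows the fixture at (222,251), with its spigot at (252,252), the fork at (188,250) and the pile at (210,247). The base box is at (304,181), and the focus arm runs from its hub at (413,258) to its tail at (356,280). A shelf covers rows 70–150. The side view agrees: pile (341,240), base box (257,218), arm (308,175), amber jar (217,214) behind the base box.

```bash
cat > h.py <<'E'
from bench import r
import cv2, numpy as np
from scipy.spatial.transform import Rotation as R
def ray(m,uv,z):
    p=cv2.undistortPoints(np.array(uv,float).reshape(-1,1,2),m["camera_matrix"],m["D"]).reshape(-1,2)
    d=R.from_quat(m["orientation"]).apply(np.c_[p,np.ones(len(p))])
    return m["eye"]+d*((z-m["eye"][2])/d[:,2])[:,None]
def proj(m,P):
    Rt=R.from_quat(m["orientation"]).inv()
    t=-Rt.apply(m["eye"])
    return cv2.projectPoints(np.array(P,float).reshape(-1,1,3),Rt.as_rotvec(),t,m["camera_matrix"],m["D"])[0].reshape(-1,2)
def quat(yaw):
    "tool down, closing axis (tool y) at angle yaw from world x, mod pi"
    y=np.array([np.cos(yaw),np.sin(yaw),0]); z=np.array([0,0,-1.]); x=np.cross(y,z)
    return R.from_matrix(np.c_[x,y,z]).as_quat()
def snap(name,f):
    m=r.camera_model(name); im=r.capture(name); cv2.imwrite(f"pics/{f}.png",im[:,:,::-1]); return m,im
E
python3 - <<'E'
from h import *
m=r.camera_model("top"); np.set_printoptions(precision=1,suppress=True)
for n,uv,z in [("fix corners",[(179,234),(267,232),(268,270),(179,271)],12),("spig",[(252,247)],76),("base",[(292,167),(324,176),(317,196),(284,189)],48),("upper",[(193,232),(228,232),(228,263),(193,265)],108),("hub",[(413,257)],44),("tail",[(356,280)],34),("shelf",[(300,150)],350),("shelf0",[(300,150)],0)]:
    print(n,ray(m,uv,z)[:,:2].tolist())
ms=r.camera_model("side")
print(ray(ms,[(217,214)],50),ray(ms,[(257,212)],48),ray(ms,[(223,196)],38))
s=r.sense(); T=R.from_quat(s["eef_rot"]); mw=r.camera_model("wrist")
print("cam in tool",T.inv().apply(mw["eye"]-s["tcp_pos"]), (T.inv()*R.from_quat(mw["orientation"])).as_matrix())
E
```

```text
fix corners [[498.70786627113245, 339.8271170362515], [505.5054420469226, 67.32178598559902], [389.26471145076346, 64.05310492744616], [385.21862926678943, 336.9959804105631]]
spig [[458.15661123462905, 110.28041307859868]]
base [[702.2999312997819, -9.040395731986592], [674.5607255792586, -106.86222967960735], [612.6317838378117, -84.43058030016523], [633.9308356734886, 15.710154996977366]]
upper [[499.55416470623646, 276.78249899891017], [499.8168210313132, 177.0907728677234], [412.5801425119316, 176.0093874715549], [406.5516975156138, 274.762181090091]]
hub [[426.9466152639441, -375.78669415556504]]
tail [[359.2380828307619, -201.13587331697954]]
shelf [[671.6486217064206, -9.874514094200066]]
shelf0 [[769.4702415039771, -37.962903720771294]]
[[786.8 -75.   50. ]] [[655.3 -52.8  48. ]] [[ 745.5 -209.5   38. ]]
cam in tool [  85.4   -0.5 -159.8] [[-0.  -1.  -0.3]
 [ 1.  -0.   0. ]
 [-0.  -0.3  1. ]]
```

Run:
```python
from h import *
im=cv2.imread("pics/side0.png"); cv2.imwrite("pics/sidec.png",cv2.resize(im[0:300,60:360],None,fx=2,fy=2,interpolation=2))
q0=r.sense()["qpos"]
for yaw in (0.,np.pi):
    print(r.inverse_kinematics([455,215,300],quat(yaw)),r.inverse_kinematics([655,-48,250],quat(yaw-.25)),r.inverse_kinematics([407,-325,250],quat(yaw+np.arctan2(68,-175)+0)))
r.movep([455,215,310],quat(0.) if r.inverse_kinematics([455,215,310],quat(0.)) is not None else quat(np.pi))
m,_=snap("wrist","w1"); print(m); s=r.sense(); print(s["time"],s["qpos"])
```

```text
[ 0.83244799  0.02995876 -0.23653435  0.         -1.30430322  2.30914466] [ 0.22320881  0.31605547  0.00348166  0.         -1.25822251  2.66838384] [-0.29671374  0.08811608 -0.28739633  0.         -1.19528392 -0.07390176]
[ 0.83244799  0.02995876 -0.23653435  0.         -1.30430322 -0.83244799] [ 0.22320881  0.31605547  0.00348166  0.         -1.25822251 -0.47320881] None
{'camera_matrix': array([[301.0141848 ,   0.        , 277.01421345],
       [  0.        , 301.0141848 , 217.05381365],
       [  0.        ,   0.        ,   1.        ]]), 'D': array([0.01506058, 0.        , 0.        , 0.        , 0.        ]), 'eye': array([455.74370831, 300.41310804, 469.65682244]), 'orientation': array([ 9.87529462e-01, -2.38918715e-04, -5.81640492e-04,  1.57433056e-01])}
2.3667 [ 8.32990600e-01  2.61028288e-02 -2.18626312e-01 -6.38313852e-05
 -1.32635992e+00  2.30861352e+00]
```

View pics/sidec.png

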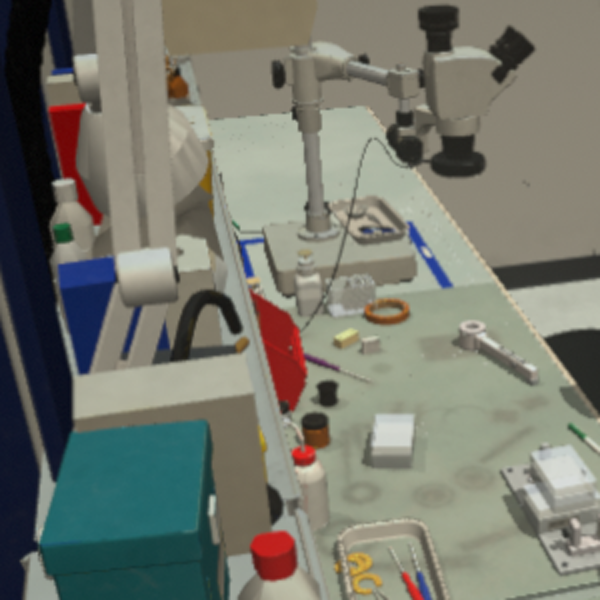

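View pics/w1.png

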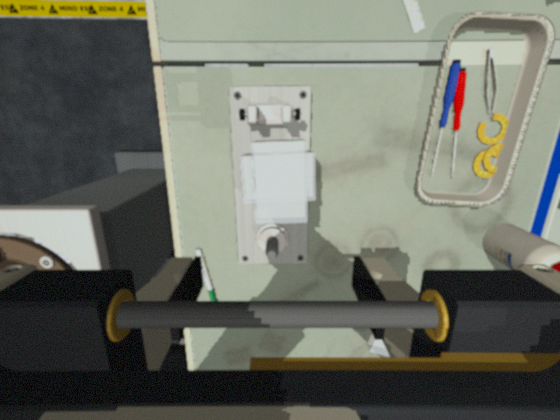

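The side crop shows the shelf's front edge running from crop (210,110) to (300,510), with a bottle and the jar beside the base box. The wrist view shows the fixture bed at (232–311, 87–263), the spigot at (272,240), the fork at (271,113) and the pile at about (280,180). The pile's two boxes appear turned relative to each other, so I'll enlarge it.

Run:
```python
from h import *
np.set_printoptions(precision=1,suppress=True)
im=cv2.imread("pics/w1.png"); cv2.imwrite("pics/w1c.png",cv2.resize(im[80:270,220:330],None,fx=3.1,fy=3.1,interpolation=cv2.INTER_CUBIC))
mt=r.camera_model("top");ms=r.camera_model("side")
for z in (100,200,300,400): print(z,ray(mt,[(300,150),(150,152)],z)[:,:2].tolist(),ray(ms,[(210,255),(187,160),(165,55)],z)[:,:2].tolist())
```

```text
100 [[741.521207276104, -29.937649541750943], [735.8481616689393, 413.36373769497794]] [[847.7656236075577, 218.5038632148753], [845.1988509609525, -410.4945205472975], [820.4205010813419, -1908.0640817467163]]
200 [[713.5721730482306, -21.912395362730592], [708.4210932414971, 380.60170062975845]] [[858.5694720454713, 357.552978687286], [856.2877603710197, -201.59002033896968], [834.2612477117345, -1532.8423054260559]]
300 [[685.6231388203573, -13.887141183710241], [680.994024814055, 347.839663564539]] [[869.373320483385, 496.60209415969655], [867.3766697810869, 7.314479869358138], [848.1019943421273, -1157.6205291053955]]
400 [[657.6741045924839, -5.861887004689883], [653.5669563866129, 315.0776264993196]] [[880.1771689212986, 635.6512096321073], [878.465579191154, 216.21898007768618], [861.94274097252, -782.398752784735]]
```

View pics/w1c.png

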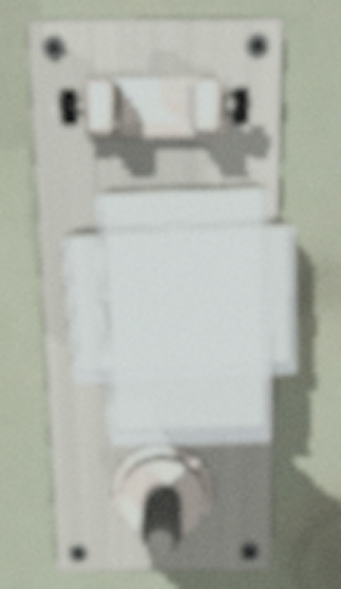

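Run:
```python
from h import *
np.set_printoptions(precision=1,suppress=True)
m=r.camera_model("wrist"); ms=r.camera_model("side")
def c(l,z): 
    P=ray(m,[(220+u/3.1,80+v/3.1) for u,v in l],z)[:,:2]; print(z,P.tolist(),np.linalg.norm(P-np.roll(P,-1,0),axis=1)); 
c([(100,195),(265,187),(272,440),(110,442)],108)
c([(105,227),(265,224),(272,430),(110,432)],108)
c([(65,235),(298,226),(298,375),(75,382)],60)
c([(54,48),(258,46),(250,551),(78,553)],12)
c([(163,538)],76);c([(160,490)],26);c([(100,105),(207,105)],64)
mt=r.camera_model("top")
for z in (600,700,800,900,1000): print(z,proj(ms,ray(mt,[(300,150)],z)))
# lid colour masks
```

```text
108 [[426.36218490143386, 273.3322604779537], [488.47282067037344, 276.2308061058409], [494.28752366490784, 175.62076268573844], [427.8731030741345, 174.75512038427908]] [ 62.2 100.8  66.4  98.6]
108 [[427.95222821535606, 261.4795323366931], [488.87735358882315, 262.57899626388325], [494.15243494486634, 179.94034755445722], [427.97113327463063, 179.0820270257327]] [60.9 82.8 66.2 82.4]
60 [[406.87421519231566, 252.89452183993666], [507.5311204997539, 256.6856560020207], [510.2197238126363, 190.242804834862], [408.9102068011237, 186.96426556211475]] [100.7  66.5 101.4  66. ]
12 [[399.3950681533955, 331.04929411525916], [492.13200945999876, 331.8655354924557], [494.6294020568158, 79.1151592792142], [401.7702120966503, 77.92144941646126]] [ 92.7 252.8  92.9 253.1]
76 [[448.83926914836013, 116.67453451147665]] [0.]
26 [[446.5635099236031, 120.23463296779013]] [0.]
64 [[423.74989038462553, 305.93138141958946], [467.680058135075, 305.9221598744728]] [43.9 43.9]
600 [[272.1  49.5]]
700 [[282.   11.6]]
800 [[292.6 -29. ]]
900 [[303.9 -72.6]]
1000 [[ 316.2 -119.3]]
```

The sizes confirm that the upper box has its length along y, centred at about (459,225), and the lower one has its length along x, centred at (458,222). The spigot is at about (448,115). I'll grasp the upper box, then look at the base box from a hover.

Run:
```python
from h import *
np.set_printoptions(precision=1,suppress=True)
q=quat(.03)
r.movep([458.5,225,135],q); r.move_l([458.5,225,68],velocity=120)
r.command_gripper(55); s=r.sense(); print(s["opening"],s["gripper_force"],s["tcp_pos"],s["time"])
r.move_l([458.5,225,200],velocity=250)
s=r.sense(); print(s["opening"],s["ft_force"])
q=quat(-.25); tx=R.from_quat(q).apply([1,0,0])
r.movep(np.array([655,-48,265])-110*tx,q)
m,im=snap("wrist","w2"); s=r.sense(); print(s["time"],s["tcp_pos"],s["opening"]); np.save("m2.npy",m,allow_pickle=True)
```

```text
66.96139807864876 29.996306598186493 [458.7 225.2  68.5] 4.2917
67.10953798947313 [-0.7  0.1 -2.1]
6.5667 [ 627.8 -153.3  264.8] 66.97751974806329
```

View pics/w2.png

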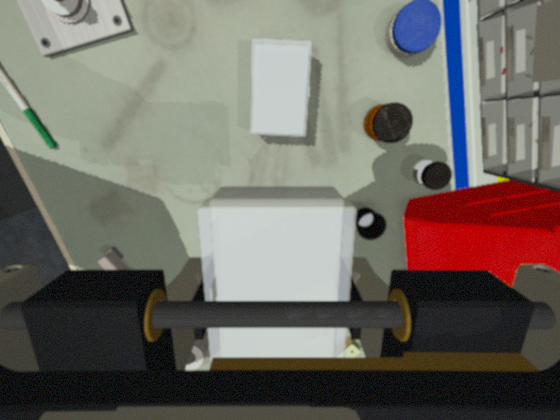

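The base box lies at (250–311, 38–136), almost under the camera, so its outline is the lid. The held box's front lid edge is near row 200 and its front bottom edge near row 187.

Run:
```python
from h import *
np.set_printoptions(precision=2,suppress=True)
m=np.load("m2.npy",allow_pickle=True).item()
im=cv2.imread("pics/w2.png"); g=im.min(2)
sub=g[20:160,230:335]; t,_=cv2.threshold(sub,0,255,cv2.THRESH_OTSU); print(t)
b=(sub>t).astype(np.uint8); b=cv2.morphologyEx(b,cv2.MORPH_OPEN,np.ones((3,3)))
cs,_=cv2.findContours(b,0,1); c=max(cs,key=cv2.contourArea)+np.array([230,20]); print(cv2.boundingRect(c))
P=ray(m,c.reshape(-1,2),48)[:,:2]
rc=cv2.minAreaRect(P.astype(np.float32)); print(rc, cv2.boxPoints(rc))
tcp=np.array([627.8,-153.3,264.8]);q=R.from_quat(quat(-.25))
for uv,z in (((275,200),304.3),((275,187),256.3),((200,204),304.3),((355,204),304.3),((275,190),304.3)):
    print(uv,q.inv().apply(ray(m,[uv],z)[0]-tcp))
print(g[180:212,275])
```

```text
169.0
(250, 38, 62, 97)
((659.642578125, -40.31657028198242), (100.89781188964844, 66.62678527832031), 73.25043487548828) [[613.2  -79.02]
 [677.   -98.23]
 [706.08  -1.61]
 [642.28  17.59]]
(275, 200) [ 53.08  -0.38 -39.5 ]
(275, 187) [47.97 -0.76  8.5 ]
(200, 204) [ 51.33 -31.41 -39.5 ]
(355, 204) [ 51.4  32.7 -39.5]
(275, 190) [ 57.29  -0.37 -39.5 ]
[137 138 142 139 140 130 119 102 103  98 106 101 109 109 109 111 105 113
 125 141 149 156 161 164 165 167 175 190 196 202 202 203]
```

Run:
```python
from h import *
np.set_printoptions(precision=2,suppress=True)
q=quat(-.292); c=np.array([659.6,-40.3,0])
r.movep(c+[0,0,115],q); r.move_l(c+[0,0,64],velocity=100); print(r.sense()["ft_force"])
for z in np.arange(60,53,-1):
    r.move_l(c+[0,0,z],velocity=40); f=r.sense()["ft_force"]; print(z,f)
    if f[2]>0.5: break
r.command_gripper(80); r.move_l(c+[0,0,150],velocity=250)
q=quat(np.pi/2+.03)
for y in (np.pi/2+.03,-np.pi/2+.03):print(r.inverse_kinematics([458.4,221.7,250],quat(y)))
r.movep([458.4,221.7,250],quat(-np.pi/2+.03))
m,im=snap("wrist","w3"); s=r.sense(); print(s["time"],s["tcp_pos"],s["qpos"]); np.save("m3.npy",m,allow_pickle=True)
```

```text
[ 1.04 -0.58 -0.72]
60 [-0.42  0.2  -0.8 ]
59 [ 0.08 -0.39 -0.46]
58 [-0.1   0.69 -1.19]
57 [-0.34  1.56 -1.04]
56 [-1.25 -0.21  4.12]
[ 0.84  0.07 -0.31  0.   -1.19 -2.38]
[ 0.84  0.07 -0.31  0.   -1.19  0.76]
11.9667 [458.57 221.32 249.45] [ 0.84  0.07 -0.31 -0.   -1.19  0.76]
```

View pics/w3.png

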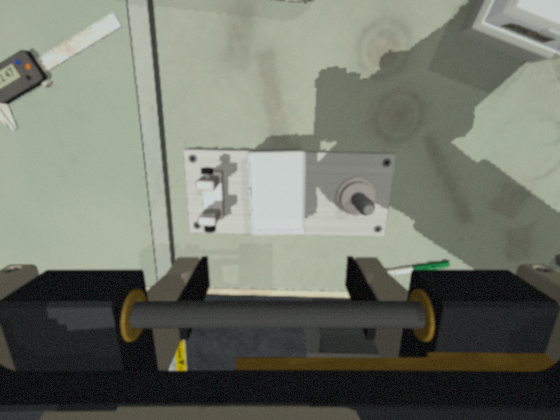

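The lower box's lid is at (250–304, 151–235), the bed holes at (192,158), (387,163), (377,229) and (197,225), and the spigot top at (366,207). The gap between the box and the fork leaves room for a finger.

Run:
```python
from h import *
np.set_printoptions(precision=2,suppress=True)
m=np.load("m3.npy",allow_pickle=True).item()
im=cv2.imread("pics/w3.png"); g=im.min(2)
P=ray(m,[(250,235),(303,234),(304,153),(250,154)],60)[:,:2]; print(P,P.mean(0),np.linalg.norm(P-np.roll(P,-1,0),axis=1))
H=ray(m,[(192,158),(387,163),(377,229),(197,225)],12)[:,:2]; print(H,H.mean(0))
print("fork inner prongs y", ray(m,[(195,215),(218,215),(220,184)],64)[:,:2], "spig",ray(m,[(366,207)],76))
c=np.array([458.4,221.7,0]); e=P.mean(0)
c[:2]=(c[:2]+[e[0],e[1]])/2 if np.linalg.norm(c[:2]-e)<6 else c[:2]; print(c)
r.movep(c+[0,0,100],quat(-np.pi/2+.03)); r.command_gripper(86); r.move_l(c+[0,0,21],velocity=120)
print(r.sense()["ft_force"])
r.command_gripper(55); s=r.sense(); print(s["opening"],s["gripper_force"],s["tcp_pos"])
r.move_l(c+[0,0,200],velocity=250); print(r.sense()["opening"])
b=np.array([659.6,-40.3,0]); q=quat(np.pi-.292); tx=R.from_quat(q).apply([1,0,0])
r.movep(b+[0,0,290]-110*tx,q)
m,im=snap("wrist","w4"); s=r.sense(); print(s["time"],s["tcp_pos"],s["opening"],s["qpos"]); m["tcp"]=s["tcp_pos"]; np.save("m4.npy",m,allow_pickle=True)
```

```text
[[404.86 253.6 ]
 [408.14 187.71]
 [507.13 192.22]
 [504.18 253.77]] [456.08 221.82] [65.97 99.1  61.62 99.32]
[[491.23 333.24]
 [492.29  78.5 ]
 [400.09  79.19]
 [398.59 331.72]] [445.55 205.66]
fork inner prongs y [[430.36 319.39]
 [431.18 291.79]
 [469.2  288.27]] spig [[449.83 118.82  76.  ]]
[457.24 221.76   0.  ]
[0.17 0.46 0.67]
66.75958676130597 29.87980842590332 [457.48 221.98  21.55]
67.04530061415483
16.475 [690.64  65.72 289.05] 67.31687700331702 [ 0.37  0.36  0.16 -0.   -1.37 -0.66]
```

View pics/w4.png

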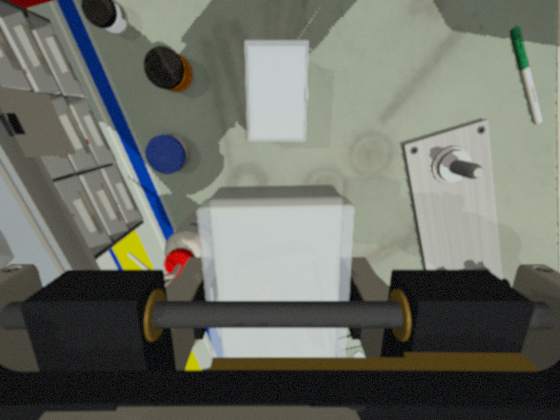

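The column's top lid is at (246–309, 40–143). The held box's front lid edge is near row 203.

Run:
```python
from h import *
np.set_printoptions(precision=2,suppress=True)
m=np.load("m4.npy",allow_pickle=True).item()
im=cv2.imread("pics/w4.png"); g=im.min(2)
sub=g[20:165,230:330]; t,_=cv2.threshold(sub,0,255,cv2.THRESH_OTSU)
b=cv2.morphologyEx((sub>t).astype(np.uint8),cv2.MORPH_OPEN,np.ones((5,5)))
cs,_=cv2.findContours(b,0,1); c=max(cs,key=cv2.contourArea)+np.array([230,20]); print(t,cv2.boundingRect(c))
P=ray(m,c.reshape(-1,2),96)[:,:2]
rc=cv2.minAreaRect(P.astype(np.float32)); print(rc)
q=R.from_quat(quat(np.pi-.292))
for u in (200,353): print(q.inv().apply(ray(m,[(u,205)],289+60-21.5)[0]-m["tcp"]))
```

```text
129.0 (230, 36, 100, 129)
((659.3804931640625, -29.039566040039062), (130.2522430419922, 115.19120025634766), 73.32015991210938)
[ 50.27 -32.91 -38.45]
[ 50.3   30.83 -38.45]
```

Run:
```python
from h import *
np.set_printoptions(precision=2,suppress=True)
m=np.load("m4.npy",allow_pickle=True).item()
im=cv2.imread("pics/w4.png"); g=im.min(2)
for t in (165,175,185):
    sub=g[20:165,230:330]
    b=cv2.morphologyEx((sub>t).astype(np.uint8),cv2.MORPH_OPEN,np.ones((5,5)))
    cs,_=cv2.findContours(b,0,1); c=max(cs,key=cv2.contourArea)+np.array([230,20]); print(t,cv2.boundingRect(c))
    rc=cv2.minAreaRect(ray(m,c.reshape(-1,2),96)[:,:2].astype(np.float32)); print(rc)
```

```text
165 (247, 42, 61, 99)
((659.0767822265625, -40.26837921142578), (98.09909057617188, 65.3851318359375), 73.04261016845703)
175 (248, 46, 59, 95)
((659.7311401367188, -38.58784484863281), (94.1639633178711, 63.259765625), 73.33391571044922)
185 (249, 47, 57, 92)
((659.4474487304688, -39.16633224487305), (91.25222778320312, 59.80881881713867), 73.13274383544922)
```

Run:
```python
from h import *
np.set_printoptions(precision=2,suppress=True)
q=quat(np.pi-.292); c=np.array([659.3,-40.3,0])
r.movep(c+[0,0,165],q); r.move_l(c+[0,0,112],velocity=100); print(r.sense()["ft_force"])
for z in np.arange(109,102,-1):
    r.move_l(c+[0,0,z],velocity=40); f=r.sense()["ft_force"]; print(z,f)
    if f[2]>1.5: break
r.command_gripper(80); r.move_l(c+[0,0,200],velocity=250)
q=quat(3.51); tx=R.from_quat(q).apply([1,0,0])
r.movep(np.array([407,-325,270])-90*tx,q)
m,im=snap("wrist","w5"); s=r.sense(); print(s["time"],s["tcp_pos"],s["qpos"]); m["tcp"]=s["tcp_pos"]; np.save("m5.npy",m,allow_pickle=True)
m,im=snap("top","top5");
```

```text
[-0.51 -0.16 -1.36]
109 [-0.21  0.06 -1.72]
108 [ 0.12  0.32 -0.72]
107 [ 0.47 -0.6  -1.97]
106 [ 0.94 -0.17 -1.68]
105 [ 0.13  0.08 -0.29]
104 [-2.06  1.13  5.42]
21.7917 [ 375.22 -240.8   269.54] [-0.13 -0.06 -0.39  0.   -1.24  0.49]
```

View pics/w5.png

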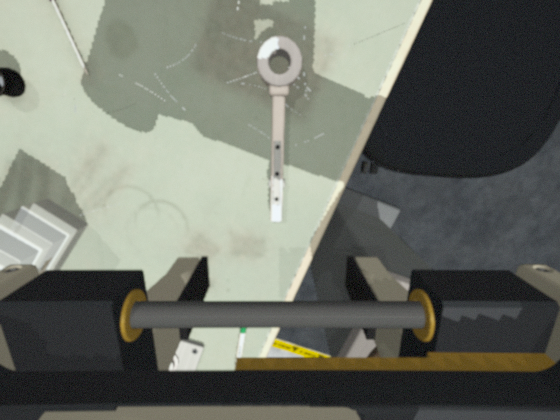

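The hub's bore is at (279,61), the tail end at (276,221), and the stacked column shows at left (0–85, 200–260), apparently square.

Run:
```python
from h import *
np.set_printoptions(precision=2,suppress=True)
m=np.load("m5.npy",allow_pickle=True).item()
im=cv2.imread("pics/w5.png"); g=cv2.cvtColor(im,6)
# bore: dark blob inside the hub ring
sub=g[48:75,266:294]; t=150
b=(sub<t).astype(np.uint8); n,l,st,ce=cv2.connectedComponentsWithStats(b); 
print(st.tolist(),(ce+[266,48]).tolist())
B=ray(m,[(279.5,61)],44)[0,:2]; T=ray(m,[(276.5,221.5)],34)[0,:2]
d=T-B; L=np.linalg.norm(d); d/=L; a=np.arctan2(d[1],d[0]); print(B,T,L,a)
C=B+55*d; print(C)
# column check in top view
q=quat(a+np.pi/2); tx=R.from_quat(q).apply([1,0,0]); print(tx[:2]@d)
r.movep([*C,80],q); r.move_l([*C,5],velocity=100); print(r.sense()["ft_force"])
r.command_gripper(5); s=r.sense(); print(s["opening"],s["gripper_force"],s["tcp_pos"],s["time"])
r.move_l([*C,12],velocity=30); r.move_l([*C,160],velocity=150); s=r.sense(); print(s["opening"],s["ft_force"],s["ft_torque"],s["time"])
```

```text
[[0, 0, 28, 27, 307], [2, 0, 23, 26, 449]] [[279.6840390879479, 60.85016286644951], [279.37416481069044, 61.102449888641424]]
[ 425.57 -379.06] [ 357.67 -192.8 ] 198.2441173975419 1.9203770947660126
[ 406.73 -327.38]
-1.0000000000000002
[-0.27  0.01  0.04]
15.572013760254903 29.996922612190247 [ 406.78 -327.37    4.96] 24.6167
15.725878011761008 [ 0.57  0.16 -4.15] [ 0.12 -0.02 -0.04] 26.1333
```

Run:
```python
from h import *
np.set_printoptions(precision=2,suppress=True)
q=quat(1.58+np.pi/2)
r.movep([447,243,170],q)
r.hold(.3)
m,im=snap("wrist","w6"); s=r.sense(); print(s["time"],s["tcp_pos"],s["eef_rot"]); m["tcp"]=s["tcp_pos"];m["rot"]=s["eef_rot"]; np.save("m6.npy",m,allow_pickle=True)
```

```text
28.5417 [447.16 242.71 170.01] [ 0.71 -0.7   0.   -0.  ]
```

View pics/w6.png

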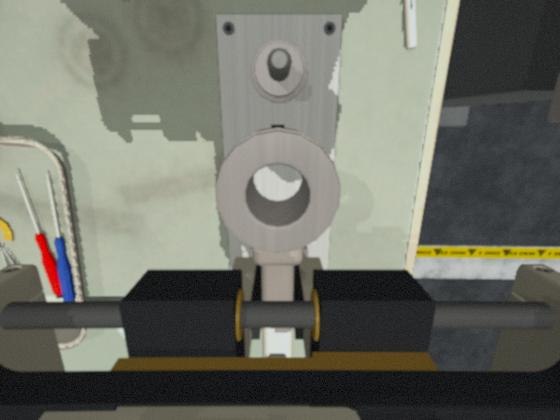

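The hub's top ring is centred near (278,190) with its bore at (278,194). The seat is at (280,71) and the spigot tip at about (280,57). I'll fit circles to these numerically.

```bash
cat >> h.py <<'E'
from scipy.optimize import least_squares
def circ(m,im,c0,z,rad,band=4,sign=0,angs=None):
    "known-radius circle in plane z; radial gradient edges within band mm of c0 circle; returns centre, inlier count, rms, radius"
    g=cv2.GaussianBlur(cv2.cvtColor(im,cv2.COLOR_RGB2GRAY),(0,0),.8).astype(np.float32)
    c=np.array(c0,float)
    for it in range(4):
        w=band/(1+it*.6)
        rr=np.linspace(rad-w,rad+w,41); pts=[]
        for a in (np.linspace(0,2*np.pi,120,endpoint=False) if angs is None else angs):
            P=np.c_[c[0]+rr*np.cos(a),c[1]+rr*np.sin(a),np.full(41,z)]
            uv=proj(m,P).astype(np.float32); v=cv2.remap(g,uv[:,:1],uv[:,1:],cv2.INTER_LINEAR)[:,0]
            d=np.gradient(v); d=d*sign if sign else abs(d)
            k=np.argmax(d)
            if d[k]>1: pts.append(P[k,:2])
        pts=np.array(pts)
        s=least_squares(lambda p:np.hypot(*(pts-p[:2]).T)-p[2],[*c,rad],loss="soft_l1",f_scale=.4)
        c=s.x[:2]
    e=np.hypot(*(pts-c).T)-s.x[2]; return c,(abs(e)<.6).sum(),len(pts),s.x[2]
E
python3 - <<'E'
from h import *
np.set_printoptions(precision=2,suppress=True)
m=np.load("m6.npy",allow_pickle=True).item(); im=cv2.imread("pics/w6.png")[:,:,::-1].copy()
T=R.from_quat(m["rot"]); tcp=m["tcp"]
for n,uv,z,rad,b in (("hub",(278.5,190),209,26.5,4),("bore",(278.5,194.5),209,13,3),("bore_bot",(278,180),165,13,3),("seat",(280,71),26,22,5),("tip",(280,57),76,6,4),("sp66",(280,60),66,10,4),("sp26",(280,71),26,10,4)):
    c0=ray(m,[uv],z)[0,:2]; c,k,N,rf=circ(m,im,c0,z,rad,b); print(n,"guess",c0,"fit",c,k,N,rf,"tool",T.inv().apply([*c,z]-tcp),"px",proj(m,[*c,z]))
g=cv2.cvtColor(im,cv2.COLOR_RGB2GRAY); print(g[38:106:2,254:310:3])
E
```

```text
hub guess [447.72 185.95] fit [448.4  188.65] 71 102 25.814975218482125 tool [ 54.07  -0.76 -38.99] px [[276.8  196.38]]
bore guess [447.7  187.84] fit [448.07 188.23] 109 118 13.286404946973382 tool [ 54.48  -0.43 -38.99] px [[277.61 195.4 ]]
bore_bot guess [447.71 190.41] fit [447.99 189.53] 69 76 13.01960750381745 tool [53.18 -0.37  5.01] px [[277.5  178.41]]
seat guess [445.98 116.99] fit [447.44 117.71] 38 38 20.275409556673278 tool [124.99   0.8  144.01] px [[278.39  71.86]]
tip guess [446.53 114.26] fit [447.2  114.59] 68 120 6.708658899966005 tool [128.11   1.07  94.01] px [[279.1   57.48]]
sp66 guess [446.42 114.63] fit [447.3 117.1] 46 120 10.536734502638554 tool [125.6    0.95 104.01] px [[278.85  63.51]]
sp26 guess [445.98 116.99] fit [447.08 113.4 ] 65 111 10.84956106437197 tool [129.3    1.2  144.01] px [[278.83  66.61]]
[[149 146 146 143 144 149 143 148 142 145 145 146 146 149 147 153 149 147
  152]
 [148 146 147 145 147 150 148 155 151 154 149 148 141 148 147 151 147 147
  151]
 [146 149 146 145 148 152 156 156 156 155 152 150 146 146 149 153 148 144
  151]
 [147 147 
[... 1801 characters left out ...]
 164 158 160 151 142 144 139 118 128 124 130
  131]
 [146 130 137 122 154 165 158 161 161 160 157 145 146 120 126 125 125 134
  131]
 [143 139 138 136 121 150 158 161 160 155 159 149 122 116 131 125 128 130
  132]
 [144 146 127 139 132 123 133 147 154 150 136 117 117 121 125 130 131 130
  133]
 [142 146 137 130 134 132 119 111 108 109 109 116 123 121 126 132 128 131
  133]
 [144 146 142 139 126 134 133 125 119 124 121 124 118 127 132 136 128 131
  135]
 [142 146 147 144 140 126 124 131 132 129 125 122 128 144 136 137 132 138
  144]
 [145 147 144 146 147 143 128 125 124 127 124 136 142 144 146 146 145 148
  147]
 [143 142 144 145 145 145 139 144 142 146 146 145 145 146 146 150 144 149
  146]]
```

Run:
```python
from h import *
np.set_printoptions(precision=2,suppress=True)
m=np.load("m6.npy",allow_pickle=True).item(); im=cv2.imread("pics/w6.png")[:,:,::-1].copy()
g=cv2.GaussianBlur(cv2.cvtColor(im,cv2.COLOR_RGB2GRAY),(0,0),.7)
# tip disc: bright blob enclosed by dark
sub=g[44:76,268:292]; b=(sub>125).astype(np.uint8)
n,l,st,ce=cv2.connectedComponentsWithStats(b,connectivity=4); k=l[60-44,279-268]; print(st[k],ce[k]+[268,44])
tip=ray(m,[ce[k]+[268,44]],76)[0,:2]
# base lower arc and seat
print("tip",tip,"base arc centre y",ray(m,[(279,81.5)],26)[0,1]-10)
S=ray(m,[(279,44),(279,95)],26); print("seat y",S[:,1],S[:,1].mean())
row=ray(m,[(258,70),(303.5,70)],26);print("seat x",row[:,0],row[:,0].mean())
row=ray(m,[(268.5,72),(290.5,72)],40);print("spig x",row[:,0],row[:,0].mean())
H=ray(m,[(229,28.5),(330,28.5)],12)[:,:2]; print("holes",H, H.mean(0))
# side view level check
ms,si=snap("side","s6"); tcp=m["tcp"]
print(proj(ms,[[447,188,209],[447,188,165],[447.,389,199]]))
print(r.sense()["time"])
```

```text
[  4   7  15  16 195] [278.98  58.54]
tip [447.28 115.3 ] base arc centre y 115.74488802153509
seat y [ 95.33 137.26] 116.29744418977965
seat x [466.07 424.54] 445.30276230616084
spig x [456.13 436.93] 446.5296577241169
holes [[493.02  80.39]
 [400.39  79.64]] [446.7   80.02]
[[342.29 195.95]
 [341.72 208.88]
 [368.49 236.16]]
28.5917
```

Run:
```python
from h import *
np.set_printoptions(precision=2,suppress=True)
q=quat(1.577+np.pi/2)
r.move_l([445.9,170.1,170],frame=q,velocity=150) if 0 else r.movep([445.9,170.1,150],q)
r.move_l([445.9,170.1,88],velocity=80); r.hold(.4)
m,im=snap("wrist","w7"); s=r.sense(); print(s["time"],s["tcp_pos"],s["eef_rot"],s["ft_force"]); m["tcp"]=s["tcp_pos"];m["rot"]=s["eef_rot"]; np.save("m7.npy",m,allow_pickle=True)
ms,si=snap("side","s7")
T=R.from_quat(m["rot"]); tcp=m["tcp"]; ht=tcp[2]+39
for n,uv,z,rad,b in (("bore",(277.6,195.4),ht,13,3),):
    c0=ray(m,[uv],z)[0,:2]; c,k,N,rf=circ(m,im,c0,z,rad,b); print(n,"fit",c,k,N,rf,"tool",T.inv().apply([*c,z]-tcp),"px",proj(m,[*c,z]))
print("tip expected px",proj(m,[446.8,115.7,76]),"bore bottom",proj(m,[*c,ht-44]))
g=cv2.cvtColor(im,cv2.COLOR_RGB2GRAY); print(g[158:230:3,242:315:4])
```

```text
30.3667 [445.95 170.11  88.15] [ 0.71 -0.7   0.   -0.  ] [ 0.03  0.39 -2.79]
bore fit [446.74 115.75] 114 120 13.328774662570272 tool [ 54.35  -0.47 -39.01] px [[277.53 195.4 ]]
tip expected px [[277.23 173.7 ]] bore bottom [[277.35 176.05]]
[[155 156 159 158 154 152 158 158 158 152 154 156 152 152 154 154 149 152
  155]
 [155 157 159 157 153 152 155 156 154 144 149 154 152 152 153 153 151 155
  157]
 [156 157 156 157 155 150 130 121 111 112 112 122 137 150 152 153 152 157
  154]
 [158 155 156 155 149 113  78 115 126 128 117  99  89 130 147 151 147 153
  155]
 [156 155 156 146 135  75  96 127 129 123 124 110  88 131 123 148 150 153
  152]
 [155 156 152 127 155  68  98 126 126 121 125 114  77 134 137 135 148 153
  150]
 [154 153 141 132 154  80  95 123 123 125 125 110  84 136 139  89 146 151
  154]
 [156 151  93 138 154 108  81 119 124 123 122  93  90 138 136  89 117 150
  151]
 [153 148  76 123 152 151  77 102 120 122 110  76 131 136 132  82  83 151
  151]
 [147 135  76  93 143 154 136  73  79  83  70 119 140 133 129  80  76 147
  151]
 [153 111  80  85 134 140 149 149 131 112 128 13
[... 386 characters left out ...]
  93  93  89  94  94  88  88  88  87  77 145
  152]
 [155 148  90  92  94  95  91  92  94  97  97  96  94  87  85  82  86 153
  149]
 [154 158  97  91 100  96  95  94 100 100  95  96  91  91  87  81 116 154
  150]
 [152 156 135  96  96  96  98  96  97  96  96  94  94  91  85  84 144 151
  148]
 [152 157 159 112  95  98  95  98 100  97  98  96  90  88  88 126 154 152
  149]
 [155 153 156 155 100  98  95  97 101 100  98  97  91  85  98 154 151 151
  152]
 [155 156 154 159 154 109  99  95  95  99 101  90  96 115 159 155 152 152
  151]
 [153 153 154 156 157 159 124 113 106  97 100 111 138 157 155 154 150 151
  149]
 [154 158 157 157 156 154 162 167 158 147 160 165 159 153 152 148 152 152
  149]]
```

Run:
```python
from h import *
np.set_printoptions(precision=2,suppress=True)
m=np.load("m7.npy",allow_pickle=True).item(); im=cv2.imread("pics/w7.png")[:,:,::-1].copy()
T=R.from_quat(m["rot"]); tcp=m["tcp"]; ht=tcp[2]+39
g=cv2.GaussianBlur(cv2.cvtColor(im,cv2.COLOR_RGB2GRAY),(0,0),.7)
sub=g[162:190,262:292]
for t in (95,100,105):
    b=(sub>t).astype(np.uint8); n,l,st,ce=cv2.connectedComponentsWithStats(b,connectivity=4); k=l[12,14]
    ys,xs=np.nonzero(l==k); x0,y0,w,h,a=st[k]
    print(t,st[k],ce[k]+[262,162],"tip",ray(m,[ce[k]+[262,162]],76)[0,:2],"bottom-based",ray(m,[(277,162+y0+h-.5)],76)[0,1]-6)
# bore bottom rim: lower-image arc (toward +y)
for lo,hi in ((.15*np.pi,.85*np.pi),(0,np.pi)):
    for rad0 in (446.7,):
        c,k,N,rf=circ(m,im,(446.7,115.7),ht-44,13,2.5,angs=np.linspace(lo,hi,60)); print("bot",c,k,N,rf)
```

```text
95 [  0   0  30  23 488] [276.66 171.39] tip [447.14 114.38] bottom-based 115.99810535872291
100 [  0   0  30  23 457] [276.46 171.24] tip [447.25 114.29] bottom-based 115.99810535872291
105 [  0   0  30  22 432] [276.44 171.12] tip [447.26 114.23] bottom-based 115.40915718991326
bot [446.76 116.36] 43 43 13.351994116024807
bot [446.78 116.29] 46 47 13.284152344644594
```

Run:
```python
from h import *
np.set_printoptions(precision=2,suppress=True)
for z in (76,66,56,50,46):
    r.move_l([446.0,169.8,z],velocity=30); s=r.sense(); print(z,s["ft_force"],s["ft_torque"],s["tcp_pos"])
    if np.linalg.norm(s["ft_force"]-[0,0,-3.2])>5: print("contact"); break
r.hold(.5)
m,im=snap("wrist","w8"); s=r.sense(); print(s["time"],s["tcp_pos"],s["ft_force"],s["opening"]); m["tcp"]=s["tcp_pos"];m["rot"]=s["eef_rot"]; np.save("m8.npy",m,allow_pickle=True)
ms,si=snap("side","s8")
ht=s["tcp_pos"][2]+39; tcp=s["tcp_pos"]
c,k,N,rf=circ(m,im,(446.7,115.7),ht,13,3); print("bore",c,k,N,rf)
# spigot tip now at z=76, hub top at 85
cc=proj(m,[446.8,115.7,76]); print("tip px",cc)
g=cv2.cvtColor(im,cv2.COLOR_RGB2GRAY); print(g[155:235:4,238:320:4])
for a in (.0,):
  d=np.array([-.006,1,0]); B=np.array([446.8,115.6,0])
  print("side px: tail end top/bottom-foot, hub top/bottom",proj(ms,[B+201*d+[0,0,tcp[2]+29],B+190*d+[0,0,tcp[2]-5],B+[0,0,tcp[2]+39],B+[0,0,tcp[2]-5]]))
```

```text
76 [-1.06  0.16 -3.81] [ 0.1  -0.07 -0.02] [445.95 169.71  75.8 ]
66 [ 0.39 -0.54 -3.69] [ 0.06 -0.06  0.02] [445.9  169.68  65.8 ]
56 [ 0.48  0.27 -3.62] [ 0.11 -0.1   0.01] [445.91 169.68  55.79]
50 [-0.88 -0.79 -3.02] [ 0.11 -0.06  0.02] [445.87 169.67  49.78]
46 [-0.01 -0.64 -3.32] [ 0.11 -0.05 -0.01] [445.87 169.71  45.8 ]
33.1167 [446.02 169.79  46.04] [-0.48 -0.08 -3.67] 15.688093662756877
bore [446.85 115.52] 114 120 13.258944857521254
tip px [[277.47 191.04]]
[[167 162 164 166 165 162 162 165 166 166 162 163 163 162 160 162 162 157
  163 163 162]
 [165 163 163 165 165 163 160 161 164 161 157 160 162 161 157 162 159 157
  161 162 162]
 [165 163 163 164 166 159 157 154 148 129 119 133 147 153 156 159 158 159
  158 161 162]
 [164 164 160 159 163 153 114  79  83  90  91  94  89  91 134 154 159 155
  160 159 161]
 [164 162 162 163 148 128  71  85  91  99 100 103  97  89 140 126 151 155
  161 161 161]
 [161 162 162 153 128 114  82  92  99 117 114 110 101 100 119 144 108 153
  161 156 162]
 [162 159 159  93 126  86  84 101 123 131 132 119 109 103  98 144  90 123
  157 159 160]
 [16
[... 572 characters left out ...]
 80  86  95  91  92  85  90 100
  158 158 163]
 [161 162 167 123  95 100 101  97 100 102 107 103  97  95  94  90  89 140
  159 155 163]
 [161 160 161 166 117  99  99 100 102 103 103 104 102  97  95  91 130 158
  160 159 164]
 [158 161 163 164 168 120 104 102 104 104 102 105 101  94  94 128 159 160
  160 156 164]
 [160 160 159 163 167 169 154 111 108 107 107 104 104 123 160 163 161 157
  158 156 162]
 [162 162 159 161 164 162 162 167 173 166 155 166 168 165 160 161 158 156
  160 159 161]
 [157 160 160 162 160 161 160 162 167 164 160 162 160 160 158 158 157 159
  155 157 162]]
side px: tail end top/bottom-foot, hub top/bottom [[356.42 258.38]
 [354.39 265.67]
 [332.92 219.12]
 [332.51 230.8 ]]
```

Run:
```python
from h import *
np.set_printoptions(precision=1,suppress=True,linewidth=200)
m=np.load("m8.npy",allow_pickle=True).item(); im=cv2.imread("pics/w8.png")
g=cv2.GaussianBlur(cv2.cvtColor(im,6),(0,0),.7); sub=g[165:215,255:300]; b=(sub>122).astype(np.uint8)
n,l,st,ce=cv2.connectedComponentsWithStats(b,connectivity=4); k=l[193-165,277-255]; p=ce[k]+[255,165]; print(st[k],p,"tip",ray(m,[p],76))
ms=r.camera_model("side"); a=cv2.cvtColor(cv2.imread("pics/s6.png"),6).astype(int); c=cv2.cvtColor(cv2.imread("pics/s8.png"),6).astype(int)
m6=np.load("m6.npy",allow_pickle=True).item(); T=m6["tcp"]; B=np.array([T[0]+.6,T[1]-54.3,0]); d=np.array([-.01,1,0]); e=np.array([1,0,0]); z=T[2]
pr=lambda s,w,h: proj(ms,[B+s*d+w*e+[0,0,z-5+h]])[0]
for n,s,w,h in (("end top +x",201,8,34),("end top -x",201,-8,34),("end bot -x",201,-8,12),("foot -x",201,-8,0),("foot +x",201,8,0),("hub top",0,0,44),("hub left",0,26.5,44),("hub right",0,-26.5,44),("hub bottom near",26.5*0,-26.5,0)): print(n,pr(s,w,h))
D=abs(a-c); print("tail",a[222:258,352:384:1]);
```

```text
[  8  13  27  27 560] [276.  191.1] tip [[447.5 115.7  76. ]]
end top +x [366.1 236.6]
end top -x [371.8 235.7]
end bot -x [371.3 242.6]
foot -x [371.  246.3]
foot +x [365.3 247.3]
hub top [342.1 196.1]
hub left [333.4 197.4]
hub right [350.7 194.8]
hub bottom near [350.  207.7]
tail [[ 81  86 117 ...  56  56  56]
 [ 87  82  96 ...  56  56  57]
 [102  85  88 ...  57  57  57]
 ...
 [172 184 189 ... 172 172 173]
 [185 186 188 ... 172 173 173]
 [187 186 186 ... 173 173 173]]
```

Run:
```python
from h import *
a=cv2.cvtColor(cv2.imread("pics/s6.png"),6).astype(int)
for n,(y0,y1,x0,x1) in {"tail":(228,254,360,378),"hub":(184,214,328,356)}.items():
    print(n,"cols",x0)
    for y in range(y0,y1): print(y,*["%3d"%v for v in a[y,x0:x1]])
```

```text
tail cols 360
228 152 155 155 131 164 180 167 167 167 168 168 163 179 206 194 147  84  60
229 153 166 162 166 179 188 172 168 167 168 168 168 183 205 206 192 141  74
230 133 159 162 171 178 192 199 180 169 168 168 171 180 184 193 204 171 102
231 106 143 182 204 211 219 221 202 175 168 168 169 170 167 174 198 197 164
232  92 116 169 214 225 227 227 218 192 170 167 168 168 166 170 192 207 202
233  89  95 133 188 221 227 228 225 211 184 169 168 168 169 171 188 206 209
234  90  89 104 150 203 225 228 227 223 206 181 169 167 168 170 178 183 194
235 109  90  92 114 167 213 226 226 225 219 196 170 167 166 168 168 164 180
236 136 103  90  94 125 179 213 209 199 190 178 167 165 165 165 166 164 166
237 152 119  93  90 101 140 171 173 165 160 161 165 165 165 166 166 166 165
238 163 142 108  92  96 121 148 153 152 153 159 165 166 166 166 165 166 167
239 167 154 123  95  97 121 145 149 149 150 158 165 166 167 168 167 167 168
240 167 157 123  92  98 122 144 147 147 148 157 166 167 168 168 168 168 169
241 166 154 119  83  95 125 146 149 152 155 162 166 167 167 167 168 168 168
242 165 150 112  78 10
[... 3682 characters left out ...]
  95
208  96  97  96  95  91  87  90  95  98  97  91  78  86 101  98  97  96  89  74  92 120 116  95  58  40  62  87  96
209  96  97  96  95  91  87  90  95  98  98  93  81  84  95  97  97  97  87  74  95 121 123 116  88  48  65  90  96
210  97  96  95  95  91  85  85  93  98  98  92  82  78  89  96  98  98  84  68  97 124 126 123 105  66  67  89  95
211  96  96  95  94  93  89  86  89  93  94  90  80  75  87 101 110 113  86  63 110 147 142 135 128 109  92  93  95
212  95  95  95  96  95  93  91  92  92  91  87  79  77  98 125 128 116  73  57 102 154 181 193 194 190 167 124  98
213  94  95  95  95  94  93  95  95  94  92  88  81  79 104 135 136 118  73  55  82 130 183 213 217 216 201 157 106
```

The bore is centred on the spigot within about 0.6 mm, with 3 mm of clearance all round. The tail end in the side view matches the level prediction within about 0.3 px. The hub underside is at z ≈ 41 mm, which gives a 15 mm gap, and no contact force shows.

```bash
python3 -c "
from h import *
s=r.sense(); print(s['time'],s['tcp_pos'],s['ft_force'],abs(s['dq']).max(),s['opening']); print(r.sign_off())"
```

```text
33.1667 [446.01275719 169.80271726  46.03942167] [-0.23969021 -0.08134886 -4.19551005] 0.002117319104530408 15.669842641240265
the job is handed in; nothing more can be done
None
```

The job is handed in at 33.2 s: both boxes are stacked on the base box, upper one first, and the focus arm is held still over the spigot with about 15 mm under the hub, level to about half a degree and with no contact force sensed (I took no close-up of the finished column or of the tail in the fork).

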